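Flip the opened control unit onto the work mat

ROBOT

A 6-joint arm with a two-finger parallel gripper is mounted at the origin on the work surface. World frame = base frame: x ahead of the robot, y to its left, z up, the work surface at z = 0. Lengths are in m, angles in rad, forces in N, time in s.
With the tool pointing down it reaches from about 0.35 to 0.85 m from the base axis. Payload 8.1 kg.
Tool frame: the origin (TCP) lies at the very end of the fingers, on their centre line; the grasp point (between the pads) lies 19 mm behind it; z points along the fingers, y is the direction in which the jaws open and shut (so a half turn about z gives the same grasp; the last joint's range is limited). The gripper opens to 93 mm and grips with 3 to 60 N. Pads are 15 mm wide; open, the fingers measure 128 mm over their backs; the gripper's body (75 mm by 188 mm) begins 65 mm behind the grasp point.
Start: joints at [-1.348, 0.13, 1.488, -0, 1.523, -0.085], TCP at [0.182, -0.572, 0.219] pointing down, gripper open.
Joint ranges: [-2.96, 2.96], [-0.89, 2.26], [0.02, 2.5], [-1.34, 4.48], [0, 2.73], [-2.66, 2.66]. Speed limits (rad/s): [2.39, 2.39, 2.79, 3.14, 3.14, 3.14].

INTERFACE

Orientations are given as a rotation vector (axis times angle).
In Python, from plant import read_state, read_camera, close_job gives the robot as it stands.
- The arm moves only by the tool jog_arm, never from a script. Its argument "motion" is one flat list of numbers, 7 for each row, row after row: the opening, from 0 (shut) to 1 (fully open), then the shift along the tool's x, y, z scaled (see below), then the turn, a rotation vector about the tool's x, y, z scaled (see below). A call has 1 to 8 rows; each row is the pose to reach, as a shift and turn from the pose measured when the call began, along the tool's axes at that moment; what a row does not reach only later rows make up. The controller multiplies each number of a shift by 0.5 m and each number of a turn by 90 degrees. A row lasts 1/10 s, in which the tool goes at most 50 mm and 8.59 degrees, less where a joint would pass 70% of its speed; a pose out of reach is approached as far as the arm can. A call with a number of a shift or a turn outside -1 to 1 is refused whole. A call with a gripper value outside its range is refused whole. The fingers move at their own pace and stop on an object; "grip_force" is the grip in N (left out, the last holds). Time passes only in rows, so rows that repeat a pose let the fingers close. It gives the time, the measured TCP pose, the force and the opening at its end, in the units of the state.
- read_state(): the state, without advancing time (a new reading comes with each control period).
- read_camera(name): name is "scene" or "top"; returns a dict with "frame" (384x512x3 uint8, red, green, blue), "vertical_fov" (degrees; the focal length in pixels is half the picture's height over the tangent of half this angle, whatever the lens; pixels are square), "cx", "cy" (the principal point, pixels), "world_from_camera" (4x4, takes a point from camera to world coordinates). Camera axes: x right, y down, z forward; pixel columns grow to the right and rows downward; lengths in m; the calibration is good to about 2 mm. A picture is of the moment at which its call begins. There is no depth.
- close_job(): hands the job in, once; it reports no verdict.
The state is a dict: "t": time; "q": joint angles; "dq": joint speeds; "joint_torque": joint torques, N m; "tool_pos": TCP position; "orientation": TCP orientation; "force": force on the tool from outside, world axes, zero at the start; "wrist_torque": the same for the moment, N m; "opening": finger opening in m.
Only numpy, scipy, OpenCV 4.12 (cv2) and the standard library are available. Lean on these libraries where they do the work, as an engineer would, in place of code of your own. Each camera call takes 0.05 s, during which the arm holds its last target.

TASK

The opened control unit lies board-side down on the desk. Without picking it up or carrying it, push it with the fingertips up against the front edge of the rubber work mat, then keep pushing under its flange so that it tips up on that edge and flips over onto the mat, board side up. Leave it lying flat on the mat and leave everything else on the desk where it is.

Things in the scene. Friction and masses are not known exactly. Their poses are not given: they have to be found in the camera images.
- unit: Opened control unit: flat aluminium tray 96 x 110 mm, 20 mm thick, about 0.2 kg, loose on the desk, open side (green board recessed inside) down, plain ribbed back plate up. Origin: centre of the underside that starts on the desk. x points away from its one flange, to within 20 degrees of the mat's x; y along the flange; z from open side to back plate (up at the start, down once flipped).
- unit_flange (a point): Middle of the lower outer edge of the flange, at x -62, z 13 mm in the unit's frame. The flange sticks out 14 mm along one 110 mm side, the side away from the mat; it is 7 mm thick and flush with the back plate, so a free gap 13 mm high and 14 mm deep lies between it and the desk.
- unit_far (a point): Middle of the lower edge of the plain upright wall opposite the flange, at x +48, z 0 mm in the unit's frame: the side that meets the mat.
- mat: Stiff grey-topped black rubber work mat fixed to the desk, 180 x 220 mm, 8 mm thick, with upright edges. Origin: centre of its underside, at desk height. x points from its front edge (a 220 mm edge, at x = -90 mm, the one facing the unit) inwards, y along that edge, z up. Its top is bare.
- mat_edge (a point): middle of the upper front edge of the mat (x -90, z 8 mm in the mat's frame)
- jar: bystander: clear screw jar with metal cap, 48 mm across, 60 mm high; origin centre of underside
- can: bystander: bare aluminium can, 44 mm across, 85 mm high; origin centre of underside
- plug: bystander: blue connector plug 55 x 36 x 26 mm; origin centre of underside
- driver: bystander: screwdriver 170 mm long, lying
- tray: bystander: small steel bowl, 90 mm across, 25 mm high; origin centre of underside
- meter: bystander: hand-held meter lying on its back, 150 x 75 x 32 mm; origin centre of underside
Things that resemble listed ones, but are neither listed nor needed, are in the scene too. What is shaped like the unit but pink or yellow is not meant.

How it is judged:
By the outcome, as a careful person would: the job done as asked, in the order asked, and still so for the second after the job is handed in, with the robot touching nothing.
It also fails if it takes over 48 s, if anything falls off the work surface, if the arm or the gripper's body presses on something with over 40 N, if the wrist force passes 120 N, or if a joint passes its speed limit or range.

## Working session

There is one attempt and no reset: what is moved stays moved. The work goes in short steps, Python scripts to look and compute and a tool call to move; the robot and the scene stay as the last step left them, time stands still between calls to the robot, and variables do not carry over. Pictures are saved under pics/ and viewed, and the job is handed in when it is done.

Besides the shell and the picture viewer there is one more tool, called after "Emit:" in YAML: its name, and indented under it one key for each argument. jog_arm: Moves the arm, as the interface text tells. Its arguments: {"type":"object","properties":{"motion":{"type":"array","items":{"type":"number"}},"grip_force":{"type":"number"}},"required":["motion"]}

```bash
mkdir -p pics; ls
cat > h.py <<'E'
import numpy as np, cv2
from plant import read_state, read_camera
from scipy.spatial.transform import Rotation as R
def shot(n,save=None):
    c=read_camera(n)
    if save: cv2.imwrite('pics/'+save,c['frame'][:,:,::-1])
    return c
def K(c):
    h=c['frame'].shape[0]; return h/2/np.tan(np.radians(c['vertical_fov'])/2)
def ray(c,u,v):
    f=K(c); T=np.array(c['world_from_camera']); d=T[:3,:3]@np.array([(u-c['cx'])/f,(v-c['cy'])/f,1]); return T[:3,3],d
def onz(c,u,v,z):
    o,d=ray(c,u,v); return o+d*(z-o[2])/d[2]
def proj(c,p):
    f=K(c); T=np.linalg.inv(np.array(c['world_from_camera'])); q=T[:3,:3]@np.array(p)+T[:3,3]; return q[0]/q[2]*f+c['cx'],q[1]/q[2]*f+c['cy']
E
python3 - <<'E'
from h import *
import pickle
for n in('scene','top'):
    c=shot(n,n+'0.png'); pickle.dump(c,open(n+'0.pkl','wb')); print(n,c['vertical_fov'],c['cx'],c['cy'],np.round(c['world_from_camera'],3).tolist(), {k for k in c})
s=read_state(); print(s)
E
```

```text
pics
scene 42.093264855646 249.54025584291458 193.7237068508849 [[0.315, 0.81, -0.495, 1.171], [0.949, -0.26, 0.178, -0.276], [0.015, -0.526, -0.85, 1.078], [0.0, 0.0, 0.0, 1.0]] {'world_from_camera', 'cx', 'vertical_fov', 'frame', 'cy'}
top 57.76898804270573 250.8753490836658 192.92396557911204 [[0.015, -0.985, 0.173, 0.46], [-1.0, -0.016, -0.004, -0.087], [0.007, -0.173, -0.985, 0.824], [0.0, 0.0, 0.0, 1.0]] {'world_from_camera', 'cx', 'vertical_fov', 'frame', 'cy'}
{'t': 0.1, 'q': array([-1.34841962e+00,  1.31084646e-01,  1.48913601e+00, -1.66879460e-05,
        1.52297206e+00, -8.54041810e-02]), 'dq': array([ 0.00174726, -0.00119175, -0.00377899, -0.00073611, -0.00012445,
        0.00064341]), 'joint_torque': array([ 8.33464583e-04, -5.61336851e+01, -4.93098414e+01,  7.70995463e-02,
        2.91285489e-02, -2.20610269e-05]), 'tool_pos': array([ 0.18167151, -0.57132274,  0.2177118 ]), 'orientation': array([-3.10288946e+00, -4.81311843e-01,  1.98018074e-04]), 'force': array([0.79846104, 0.89233887, 0.25137617]), 'wrist_torque': array([0.01431135, 0.02314034, 0.04105003]), 'opening': 0.09304774172353171}
```

Run:
```python
import cv2
for n in('scene','top'):
    cv2.imwrite(f'pics/{n}0b.png',cv2.resize(cv2.imread(f'pics/{n}0.png'),(800,600),interpolation=cv2.INTER_CUBIC))
```

```text
(no output)
```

View pics/scene0b.png

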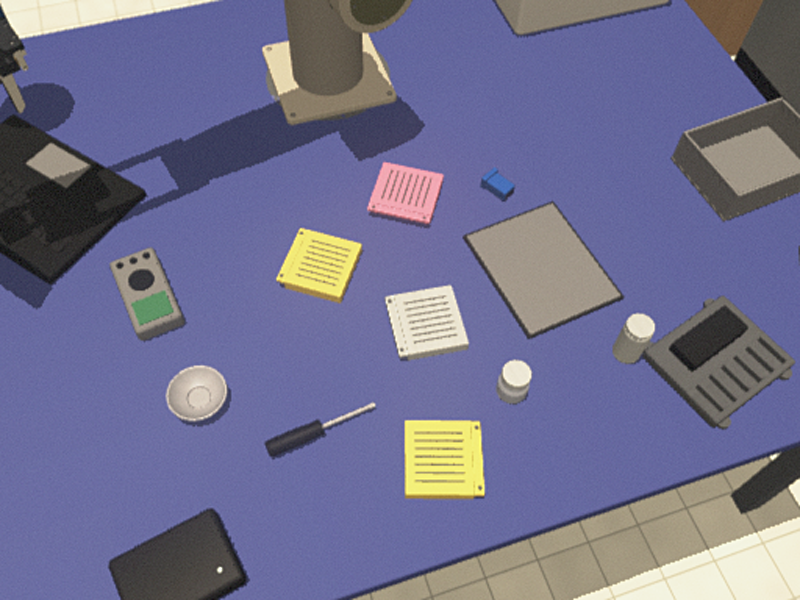

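View pics/top0b.png

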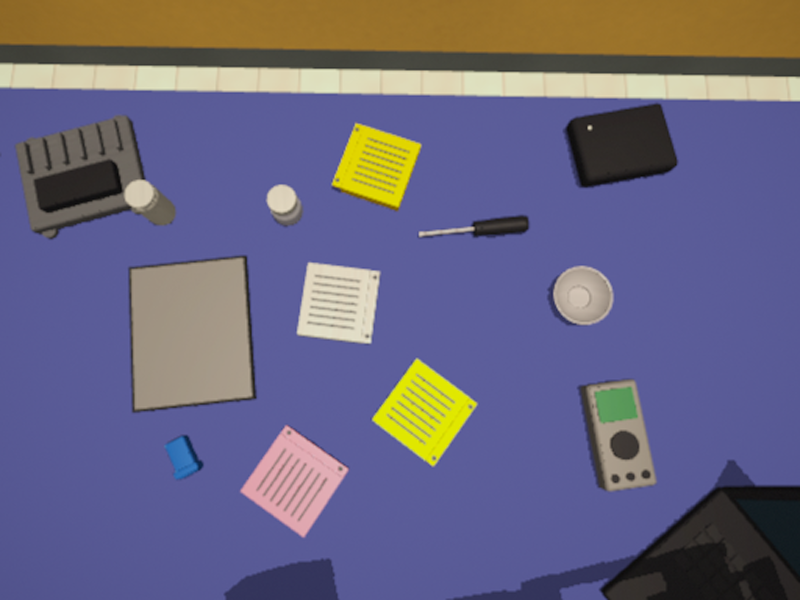

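The top view shows three tray-shaped look-alikes in yellow (377,166 and 425,412) and pink (295,480), plus a bare light-grey tray at (339,303) in the 800-px image. The grey tray fits: it is aluminium, and its flange with two screw holes is on the right, away from the mat at (192,333). I'll measure both and confirm with a crop.

```bash
cat > meas.py <<'E'
from h import *
import pickle
c=pickle.load(open('top0.pkl','rb')); f=c['frame']; hsv=cv2.cvtColor(f,cv2.COLOR_RGB2HSV)
def blob(c,mask,seed):
    n,l,st,ce=cv2.connectedComponentsWithStats(mask.astype(np.uint8)*255)
    m=(l==l[seed[1],seed[0]]).astype(np.uint8); cs,_=cv2.findContours(m,cv2.RETR_EXTERNAL,cv2.CHAIN_APPROX_NONE)
    return max(cs,key=cv2.contourArea)
print('unit hsv',hsv[194,200],hsv[194,216],'mat',hsv[213,123])
low=(hsv[...,1]<70)&(hsv[...,2]>80)
E
python3 - <<'E'
from meas import *
c0=c
for nm,seed,z in(('unit',(200,194),.02),('mat',(123,213),.008)):
    k=blob(c0,low,seed); P=np.array([onz(c0,u,v,z)[:2] for u,v in k[:,0,:]],np.float32)
    r=cv2.minAreaRect(P*1000); print(nm,len(k),r); print(cv2.boxPoints(r).round(1).tolist())
    h=cv2.approxPolyDP(cv2.convexHull(P*1000),8,True); print(h[:,0].round(1).tolist())
im=cv2.resize(f[155:235,70:260,::-1],None,fx=4,fy=4,interpolation=cv2.INTER_CUBIC); cv2.imwrite('pics/crop.png',im)
s=pickle.load(open('scene0.pkl','rb')); im=cv2.resize(s['frame'][170:240,235:310,::-1],None,fx=8,fy=8,interpolation=cv2.INTER_CUBIC); cv2.imwrite('pics/crop2.png',im)
E
```

```text
unit hsv [ 24  32 225] [ 22  38 203] mat [ 17  45 163]
unit 184 ((598.5074462890625, -10.009506225585938), (112.99886322021484, 114.02495574951172), 83.64852905273438)
[[535.5999755859375, -59.900001525878906], [648.9000244140625, -72.5], [661.4000244140625, 39.79999923706055], [548.0999755859375, 52.5]]
[[661.0, 35.70000076293945], [548.5999755859375, 49.599998474121094], [538.7000122070312, -59.599998474121094], [645.7000122070312, -71.5]]
mat 328 ((551.9890747070312, 213.5421142578125), (218.5825958251953, 176.4887237548828), 7.059717655181885)
[[432.70001220703125, 287.70001220703125], [454.3999938964844, 112.5], [671.2999877929688, 139.39999389648438], [649.5999755859375, 314.5]]
[[667.2000122070312, 141.1999969482422], [644.5999755859375, 312.20001220703125], [433.5, 282.3999938964844], [458.6000061035156, 114.4000015258789]]
```

View pics/crop.png

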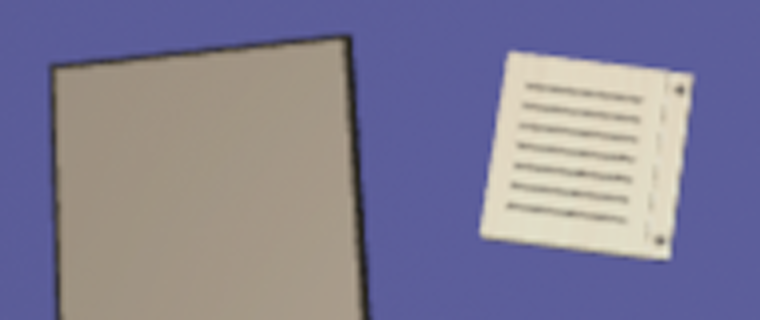

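View pics/crop2.png

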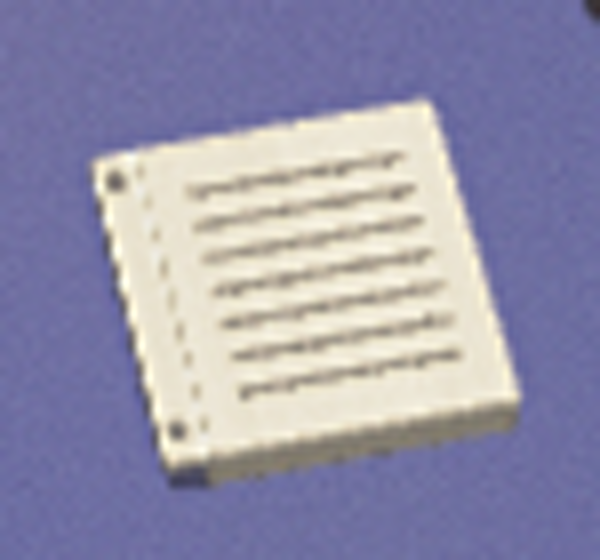

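Run:
```python
from meas import *
s=pickle.load(open('scene0.pkl','rb')); h2=cv2.cvtColor(s['frame'],cv2.COLOR_RGB2HSV)
print(h2[205,273],h2[172,345])
low2=(h2[...,1]<75)&(h2[...,2]>80)
for cc,lm,ss in((c,low,((200,194),(123,213))),(s,low2,((262,197),(345,172)))):
  for nm,seed,z in(('unit',ss[0],.02),('mat',ss[1],.008)):
    k=blob(cc,lm,seed); P=np.array([onz(cc,u,v,z)[:2] for u,v in k[:,0,:]],np.float32)*1000
    print(nm,cv2.minAreaRect(P)); print(cv2.approxPolyDP(cv2.convexHull(P),6,True)[:,0].round(1).tolist())
for nm,p in dict(jar_base=(290,215),can_base=(163,215),plug=(183,457),drvtip=(420,235),drvend=(527,225),bowl=(582,296),meter=(620,435),yel=(425,412),yelcorner=(374,420),yelcorner2=(433,465),yel2=(377,166),yel2c=(398,209),pink=(295,480),pinktop=(287,427)).items():
    print(nm,onz(c,p[0]*.64,p[1]*.64,.01).round(3))
```

```text
unit hsv [ 24  32 225] [ 22  38 203] mat [ 17  45 163]
[ 23  40 225] [ 18  38 160]
unit ((598.5074462890625, -10.009506225585938), (112.99886322021484, 114.02495574951172), 83.64852905273438)
[[661.0, 35.70000076293945], [548.5999755859375, 49.599998474121094], [538.7000122070312, -59.599998474121094], [645.7000122070312, -71.5]]
mat ((551.9890747070312, 213.5421142578125), (218.5825958251953, 176.4887237548828), 7.059717655181885)
[[667.2000122070312, 141.1999969482422], [644.5999755859375, 312.20001220703125], [433.5, 282.3999938964844], [458.6000061035156, 114.4000015258789]]
unit ((605.0338134765625, -11.886947631835938), (114.72022247314453, 125.1144027709961), 83.89006805419922)
[[551.0, 48.5], [538.4000244140625, -59.400001525878906], [655.7000122070312, -72.69999694824219], [669.5999755859375, 32.099998474121094]]
mat ((551.7528076171875, 210.82061767578125), (220.05787658691406, 183.50991821289062), 7.564452648162842)
[[667.4000244140625, 137.6999969482422], [643.5, 312.6000061035156], [434.79998779296875, 281.79998779296875], [458.1000061035156, 107.4000015258789]]
jar_base [0.737 0.07  0.01 ]
can_base [0.733 0.268 0.01 ]
plug [0.369 0.207 0.01 ]
drvtip [ 0.708 -0.133  0.01 ]
drvend [ 0.727 -0.3    0.01 ]
bowl [ 0.615 -0.381  0.01 ]
meter [ 0.409 -0.427  0.01 ]
yel [ 0.438 -0.142  0.01 ]
yelcorner [ 0.426 -0.067  0.01 ]
yelcorner2 [ 0.363 -0.154  0.01 ]
yel2 [ 0.82  -0.064  0.01 ]
yel2c [ 0.749 -0.098  0.01 ]
pink [0.34  0.045 0.01 ]
pinktop [0.414 0.06  0.01 ]
```

```bash
cat >> h.py <<'E'
def pose(yaw,tilt):  # yaw of push dir (deg), tilt from vertical toward push dir
    a=np.radians(yaw); x=np.array([np.cos(a),np.sin(a),0]); z0=np.array([0,0,-1.]); y=np.cross(z0,x)
    t=np.radians(tilt); z=np.cos(t)*z0+np.sin(t)*x; xx=np.cross(y,z); return np.stack([xx,y,z],1)
def mv(p,yaw,tilt,s=None):
    s=s or read_state(); R0=R.from_rotvec(s['orientation']).as_matrix()
    d=R0.T@(np.array(p)-s['tool_pos'])/.5; w=R.from_matrix(R0.T@pose(yaw,tilt)).as_rotvec()/(np.pi/2)
    return np.r_[d,w].round(4).tolist()
def now():
    s=read_state(); M=R.from_rotvec(s['orientation']).as_matrix()
    print('t',round(s['t'],2),'p',s['tool_pos'].round(4),'yaw',np.degrees(np.arctan2(-M[0,1],M[1,1])).round(1)-90,'M',M.round(3).tolist(),'tilt',np.degrees(np.arccos(-M[2,2])).round(1),'F',s['force'].round(1),'op',round(s['opening'],4),'q',s['q'].round(2)); return s
E
python3 - <<'E'
from h import *
now(); print(mv([.583,-.145,.15],83.5,0)); print(mv([.583,-.145,.12],83.5,45))
E
```

```text
t 0.1 p [ 0.1817 -0.5713  0.2177] yaw -252.4 M [[0.953, 0.303, -0.0], [0.303, -0.953, 0.002], [0.0, -0.002, -1.0]] tilt 0.1 F [0.8 0.9 0.3] op 0.093 q [-1.35  0.13  1.49 -0.    1.52 -0.09]
[1.0232, -0.5692, 0.1365, -0.0009, -0.0007, -0.7318]
[1.0232, -0.5691, 0.1965, 0.2859, 0.442, -0.6924]
```

Emit:
jog_arm:
  motion: [0.65,0.9,-0.5,0.06,0,0,-0.73,0.65,0.9,-0.5,0.06,0,0,-0.73,0.65,0.9,-0.5,0.06,0,0,-0.73,0.65,0.9,-0.5,0.06,0,0,-0.73,0.65,0.9,-0.5,0.06,0,0,-0.73,0.65,0.9,-0.5,0.06,0,0,-0.73,0.65,0.9,-0.5,0.06,0,0,-0.73,0.65,0.9,-0.5,0.06,0,0,-0.73]
  grip_force: 10

```text
t: 0.9
tool_pos: [0.4563, -0.2791, 0.1946]
orientation: [-2.339, -2.094, -0.001]
force: [0.9, -0.3, 0.2]
opening: 0.0604
```

Run:
```python
from h import *
now(); print(mv([.583,-.145,.12],83.5,40)); print(mv([.583,-.145,.12],83.5,0))
```

```text
t 0.9 p [ 0.4563 -0.2791  0.1946] yaw -186.3 M [[0.11, 0.994, -0.001], [0.994, -0.11, 0.002], [0.002, -0.001, -1.0]] tilt 0.1 F [ 0.9 -0.3  0.2] op 0.0604 q [-0.65 -0.03  1.7   0.    1.48 -0.54]
[0.2943, 0.2224, 0.1496, -0.0012, 0.4434, 0.0016]
[0.2943, 0.2224, 0.1496, -0.0005, -0.0011, 0.0018]
```

Emit:
jog_arm:
  motion: [0.65,0.294,0.222,0.12,0,0.1,0,0.65,0.294,0.222,0.12,0,0.2,0,0.65,0.294,0.222,0.15,0,0.3,0,0.65,0.294,0.222,0.15,0,0.4,0,0.65,0.294,0.222,0.15,0,0.467,0,0.65,0.294,0.222,0.15,0,0.467,0,0.65,0.294,0.222,0.15,0,0.467,0,0.65,0.294,0.222,0.15,0,0.467,0]

```text
t: 1.7
tool_pos: [0.5835, -0.1458, 0.1215]
orientation: [-1.906, -1.708, -0.731]
force: [-0.2, 0.7, 0.8]
opening: 0.0603
```

Run:
```python
from h import *
now()
for n in('scene','top'):
    c=shot(n); f=c['frame']; u,v=proj(c,read_state()['tool_pos']); print(n,u,v)
    u0=int(np.clip(u-75,0,362)); v0=int(np.clip(v-56,0,272)); cv2.imwrite(f'pics/{n}1.png',cv2.resize(f[v0:v0+112,u0:u0+150,::-1],None,fx=5,fy=5,interpolation=cv2.INTER_CUBIC)); print(u0,v0)
```

```text
t 1.7 p [ 0.5835 -0.1458  0.1215] yaw -186.3 M [[0.081, 0.994, 0.075], [0.74, -0.11, 0.663], [0.668, 0.002, -0.745]] tilt 41.9 F [-0.2  0.7  0.8] op 0.0603 q [-0.69  0.5   1.4   0.6   1.67 -0.66]
scene 216.30610504306492 190.86368795305782
141 134
top 277.81583731606815 192.7849466090855
202 136
```

View pics/scene1.png

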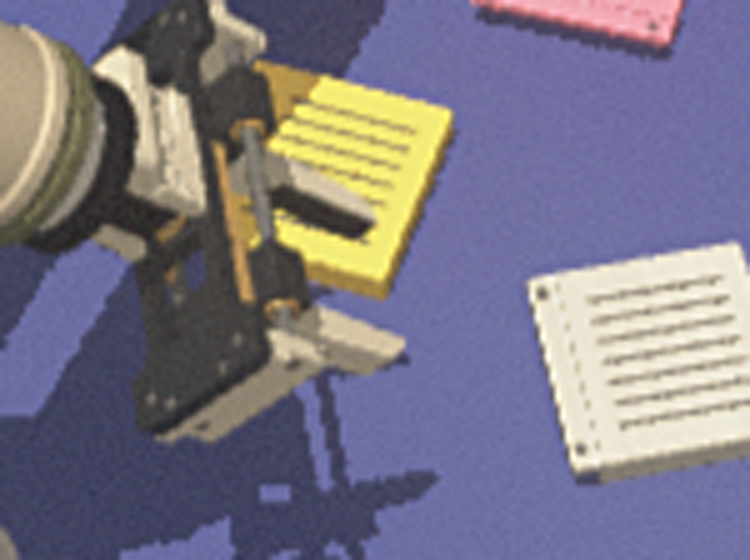

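View pics/top1.png

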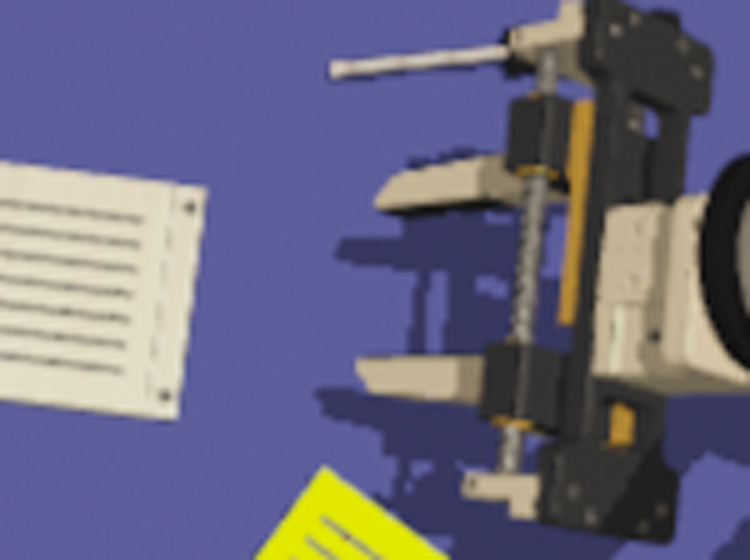

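Run:
```python
from h import *
print(mv([.5875,-.1054,.007],83.5,42));
```

```text
[-0.0939, -0.002, 0.2255, -0.0001, 0.0013, 0.003]
```

Emit:
jog_arm:
  motion: [0.65,-0.094,-0.002,0.13,0,0,0,0.65,-0.094,-0.002,0.2,0,0,0.003,0.65,-0.094,-0.002,0.225,0,0,0.003,0.65,-0.094,-0.002,0.225,0,0,0.003]

```text
t: 2.2
tool_pos: [0.5872, -0.1045, 0.0072]
orientation: [-1.908, -1.706, -0.729]
force: [0.1, 0.2, 0.6]
opening: 0.0608
```

Run:
```python
from h import *
now()
# plan: contact pose then push
xu=lambda y:np.array([np.cos(np.radians(y)),np.sin(np.radians(y)),0])
print(mv([.592-.0056*.113,-.0656-.0056,.0065],83.5,42))
```

```text
t 2.2 p [ 0.5872 -0.1045  0.0072] yaw -186.4 M [[0.083, 0.994, 0.075], [0.741, -0.112, 0.662], [0.667, 0.0, -0.745]] tilt 41.8 F [0.1 0.2 0.6] op 0.0608 q [-0.64  0.61  1.48  0.61  1.49 -0.73]
[0.0491, 0.0008, 0.0458, -0.0006, 0.0022, 0.0008]
```

```bash
cat > path.py <<'E'
from h import *
def rows(n,off=.0065,z=.0065,y0=-.0656,Y=None):
    out=[]
    for yy,yaw in Y:
        a=np.radians(yaw); out.append(mv([.592-off*np.cos(a),yy-off*np.sin(a),z],yaw,42))
    for r in out: print(np.round(r,3).tolist())
E
python3 - <<'E'
from path import *
rows(8,Y=[(-.09,83.5),(-.078,83.5),(-.067,83.5),(-.058,84.5),(-.048,86.5),(-.038,88.3),(-.028,90.1),(-.018,92)])
E
```

```text
[0.012, 0.006, 0.012, -0.001, 0.002, 0.001]
[0.03, 0.004, 0.028, -0.001, 0.002, 0.001]
[0.046, 0.001, 0.043, -0.001, 0.002, 0.001]
[0.059, -0.001, 0.055, 0.007, 0.002, -0.008]
[0.074, -0.002, 0.068, 0.022, 0.002, -0.024]
[0.089, -0.004, 0.081, 0.035, 0.002, -0.039]
[0.104, -0.006, 0.094, 0.048, 0.002, -0.054]
[0.118, -0.008, 0.108, 0.062, 0.002, -0.07]
```

Emit:
jog_arm:
  motion: [0.65,0.012,0.006,0.012,0,0.002,0.001,0.65,0.03,0.004,0.028,0,0.002,0.001,0.65,0.046,0.001,0.043,0,0.002,0.001,0.65,0.059,-0.001,0.055,0.007,0.002,-0.008,0.65,0.074,-0.002,0.068,0.022,0.002,-0.024,0.65,0.089,-0.004,0.081,0.035,0.002,-0.039,0.65,0.104,-0.006,0.094,0.048,0.002,-0.054,0.65,0.118,-0.008,0.108,0.062,0.002,-0.07]

```text
t: 3.0
tool_pos: [0.5924, -0.0238, 0.0063]
orientation: [-1.756, -1.825, -0.675]
force: [0.8, -2.2, -0.2]
opening: 0.0605
```

```bash
cat > see.py <<'E'
from h import *
import sys
t=sys.argv[1]; now()
for n in('scene','top'):
    c=shot(n); f=c['frame']; u,v=proj(c,[.58,.06,.02])
    u0=int(np.clip(u-75,0,362)); v0=int(np.clip(v-56,0,272)); cv2.imwrite(f'pics/{n}{t}.png',cv2.resize(f[v0:v0+112,u0:u0+150,::-1],None,fx=5,fy=5,interpolation=cv2.INTER_CUBIC)); print(n,u0,v0)
    if n=='top':
        hsv=cv2.cvtColor(f,cv2.COLOR_RGB2HSV); low=((hsv[...,1]<70)&(hsv[...,2]>180)).astype(np.uint8)
        k,l,st,ce=cv2.connectedComponentsWithStats(low)
        for i in range(1,k):
            if 300<st[i,4]<6000:
                ys,xs=np.where(l==i); P=np.array([onz(c,a,b,.02)[:2] for a,b in zip(xs,ys)],np.float32)*1000
                h=cv2.approxPolyDP(cv2.convexHull(P),8,True)[:,0]; r=cv2.minAreaRect(P)
                print(st[i].tolist(),np.round(r[0],1),np.round(r[1],1),round(r[2],1),h.round(0).tolist())
E
python3 see.py 2
```

```text
t 3.0 p [ 0.5924 -0.0238  0.0063] yaw -177.8 M [[-0.029, 0.999, -0.024], [0.743, 0.038, 0.668], [0.669, 0.001, -0.744]] tilt 42.0 F [ 0.8 -2.2 -0.2] op 0.0605 q [-0.51  0.62  1.48  0.61  1.49 -0.74]
scene 221 134
top 111 144
[172, 173, 61, 48, 1960] [591.3  23. ] [109.6 141.7] 2.7 [[643.0, -46.0], [641.0, 96.0], [536.0, 91.0], [540.0, -16.0]]
[165, 273, 53, 51, 1199] [360.9  38.7] [99.2 70.8] 57.1 [[415.0, 62.0], [362.0, 97.0], [308.0, 17.0], [364.0, -19.0]]
```

View pics/scene2.png

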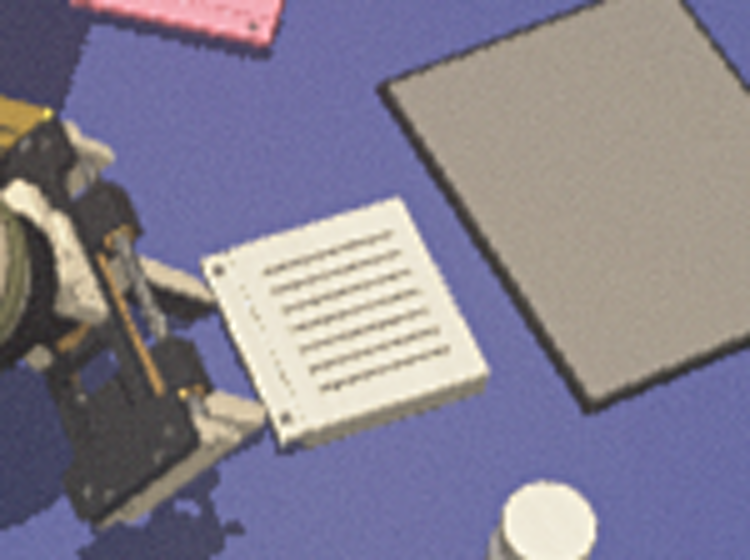

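View pics/top2.png

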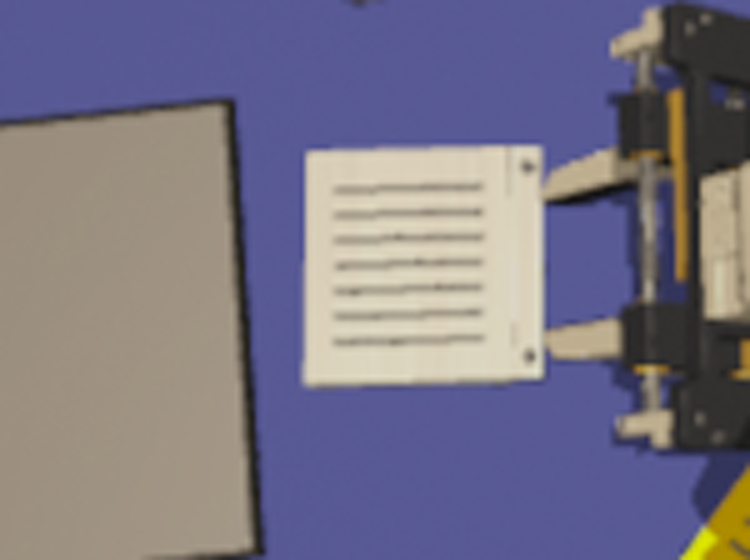

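Run:
```python
from path import *
rows(8,Y=[(-.010,93.5),(-.003,95),(.004,96.5),(.010,97.3),(.014,97.3),(.017,97.3)])
```

```text
[0.01, 0.001, 0.008, 0.01, -0.0, -0.01]
[0.02, 0.002, 0.018, 0.021, -0.0, -0.023]
[0.031, 0.002, 0.027, 0.032, -0.0, -0.035]
[0.04, 0.003, 0.035, 0.038, -0.0, -0.042]
[0.046, 0.003, 0.04, 0.038, -0.0, -0.042]
[0.05, 0.004, 0.044, 0.038, -0.0, -0.042]
```

Emit:
jog_arm:
  motion: [0.65,0.01,0.001,0.008,0.01,0,-0.01,0.65,0.02,0.002,0.018,0.021,0,-0.023,0.65,0.031,0.002,0.027,0.032,0,-0.035,0.65,0.04,0.003,0.035,0.038,0,-0.042,0.65,0.046,0.003,0.04,0.038,0,-0.042,0.65,0.05,0.004,0.044,0.038,0,-0.042]

```text
t: 3.7
tool_pos: [0.5929, 0.0108, 0.0064]
orientation: [-1.663, -1.89, -0.639]
force: [-0.7, -4.3, -1.4]
opening: 0.0602
```

```bash
python3 see.py 3
```

```text
t 3.7 p [0.5929 0.0108 0.0064] yaw -172.7 M [[-0.095, 0.992, -0.085], [0.737, 0.127, 0.664], [0.669, 0.0, -0.743]] tilt 42.0 F [-0.7 -4.3 -1.4] op 0.0602 q [-0.44  0.63  1.46  0.6   1.51 -0.75]
scene 221 134
top 111 144
[157, 173, 60, 51, 1948] [587.5  55.7] [109.6 140.3] 7.2 [[647.0, -8.0], [633.0, 129.0], [527.0, 118.0], [540.0, 12.0]]
[166, 273, 44, 47, 999] [364.3  48.6] [77.8 76. ] 57.1 [[415.0, 62.0], [364.0, 95.0], [345.0, 89.0], [316.0, 35.0], [377.0, -1.0]]
```

View pics/scene3.png

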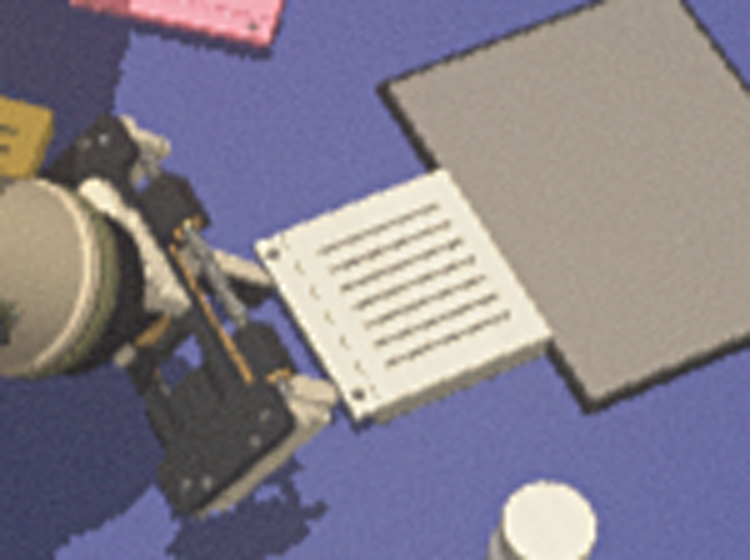

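View pics/top3.png

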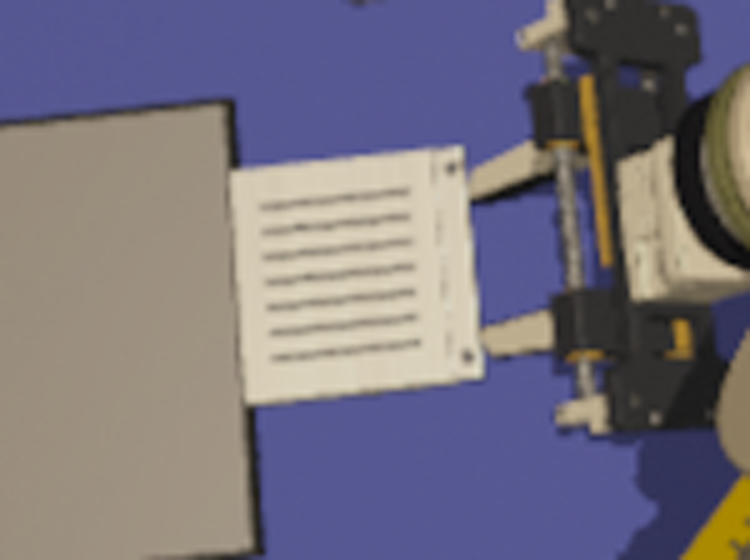

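```bash
cat > arc.py <<'E'
from h import *
P0=np.array([.5929,.0108]); s0=-.1147; xm=np.array([np.cos(np.radians(97.3)),np.sin(np.radians(97.3))]); TH=42
def corner(phi,up=-53.,alpha=0.):
    # alpha 0: front edge slides on desk (B); 1: pivot up on mat (A)
    f=np.radians(phi); 
    if phi<66: sb=-8*np.tan(f)
    else:
        t=(8-20*np.cos(f))/np.sin(f); sb=t*np.cos(f)-20*np.sin(f)
    zb=0
    d=9*np.tan(np.radians(48-phi)) if phi<48 else 0
    x=up-48; z=13-d
    return sb+x*np.cos(f)+z*np.sin(f), zb-x*np.sin(f)+z*np.cos(f)
def tcp(s,z,tilt=TH):
    t=np.radians(tilt); s=s-7.5*np.cos(t); z=z-7.5*np.sin(t)
    p=P0+(s/1000-s0)*xm; return [*p,z/1000]
def go(L,tilt=TH):
    for s,z in L: print('(%.1f,%.1f)'%(s,z),np.round(mv(tcp(s,z,tilt),97.3,tilt),3).tolist())
E
python3 - <<'E'
from arc import *
for p in range(0,111,6): print(p,np.round(corner(p),1))
go([(-105,11.5),(-101.5,11.5),corner(6),corner(9),corner(12),corner(15)])
E
```

```text
0 [-101.    3.]
6 [-100.8   15.4]
12 [-99.2  27.3]
18 [-96.2  38.6]
24 [-92.2  49.3]
30 [-87.   59.2]
36 [-81.   68.3]
42 [-74.2  76.5]
48 [-66.8  83.8]
54 [-59.9  89.4]
60 [-53.1  94. ]
66 [-47.5  97.6]
72 [-37.3 100.1]
78 [-27.  101.5]
84 [-16.9 101.8]
90 [ -7. 101.]
96 [ 2.5 99.1]
102 [11.6 96.1]
108 [19.9 92. ]
(-105.0,11.5) [0.006, 0.0, 0.006, 0.0, -0.0, 0.0]
(-101.5,11.5) [0.011, 0.0, 0.01, 0.0, -0.0, 0.0]
(-100.8,15.4) [0.018, 0.0, 0.006, 0.0, -0.0, 0.0]
(-100.1,21.4) [0.027, 0.0, -0.003, 0.0, -0.0, 0.0]
(-99.2,27.3) [0.036, 0.0, -0.01, 0.0, -0.0, 0.0]
(-97.9,33.1) [0.046, 0.0, -0.017, 0.0, -0.0, 0.0]
```

Emit:
jog_arm:
  motion: [0.65,0.006,0,0.006,0,0,0,0.65,0.011,0,0.01,0,0,0,0.65,0.018,0,0.006,0,0,0,0.65,0.027,0,-0.003,0,0,0,0.65,0.036,0,-0.01,0,0,0,0.65,0.046,0,-0.017,0,0,0]

```text
t: 4.4
tool_pos: [0.5913, 0.0223, 0.0288]
orientation: [-1.662, -1.89, -0.639]
force: [0.4, -0.0, -1.2]
opening: 0.0604
```

```bash
python3 see.py 4
```

```text
t 4.4 p [0.5913 0.0223 0.0288] yaw -172.7 M [[-0.095, 0.992, -0.085], [0.737, 0.127, 0.664], [0.669, 0.0, -0.743]] tilt 42.0 F [ 0.4 -0.  -1.2] op 0.0604 q [-0.43  0.59  1.48  0.61  1.53 -0.73]
scene 221 134
top 111 144
[156, 172, 46, 52, 1632] [587.7  79.2] [114.1 101.4] 7.4 [[649.0, 38.0], [630.0, 133.0], [527.0, 122.0], [542.0, 24.0]]
[166, 273, 43, 54, 1065] [357.4  53.8] [76.6 93.1] 57.1 [[415.0, 62.0], [371.0, 91.0], [330.0, 93.0], [302.0, 45.0], [379.0, 2.0]]
```

View pics/scene4.png

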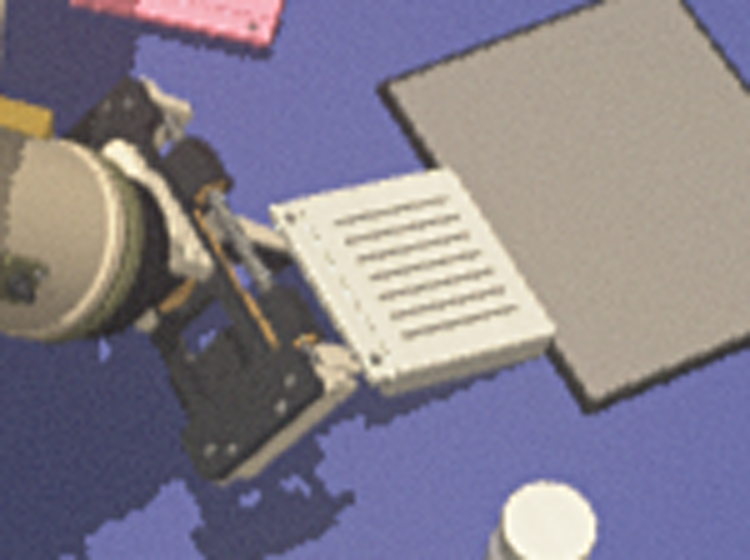

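View pics/top4.png

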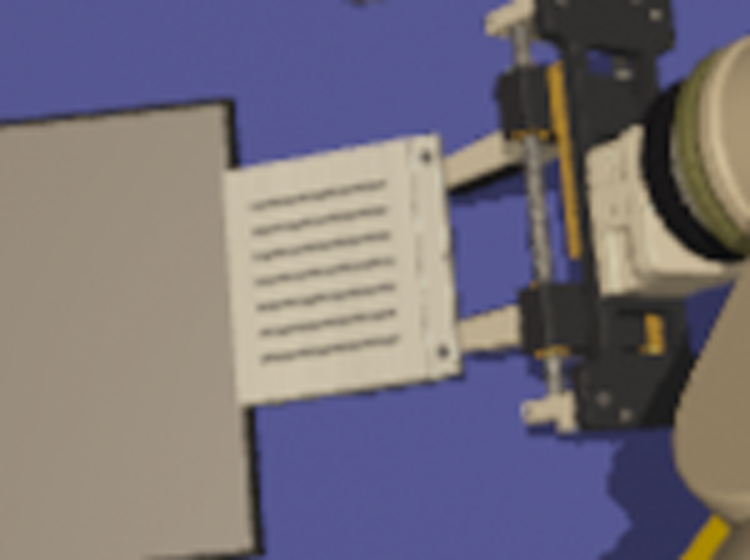

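The tray is tilting about the mat edge as planned: the flange has lifted and the far wall sits at the edge. I'll continue along the arc.

Run:
```python
from arc import *
go([corner(p) for p in (19,23,27,31,36,41,46)])
```

```text
(-95.6,40.5) [0.011, -0.001, -0.006, 0.001, 0.0, 0.001]
(-92.9,47.6) [0.025, -0.001, -0.013, 0.001, 0.0, 0.001]
(-89.7,54.4) [0.038, -0.001, -0.019, 0.001, 0.0, 0.001]
(-86.1,60.8) [0.053, -0.001, -0.024, 0.001, 0.0, 0.001]
(-81.0,68.3) [0.07, -0.001, -0.028, 0.001, 0.0, 0.001]
(-75.4,75.2) [0.088, -0.001, -0.031, 0.001, 0.0, 0.001]
(-69.3,81.5) [0.105, -0.001, -0.032, 0.001, 0.0, 0.001]
```

Emit:
jog_arm:
  motion: [0.65,0.011,-0.001,-0.006,0,0,0,0.65,0.025,-0.001,-0.013,0,0,0,0.65,0.038,-0.001,-0.019,0,0,0,0.65,0.053,-0.001,-0.024,0,0,0,0.65,0.07,-0.001,-0.028,0,0,0,0.65,0.088,-0.001,-0.031,0,0,0,0.65,0.105,-0.001,-0.032,0,0,0]

```text
t: 5.2
tool_pos: [0.5878, 0.0507, 0.0772]
orientation: [-1.662, -1.892, -0.64]
force: [0.3, -0.7, -1.0]
opening: 0.0603
```

```bash
python3 see.py 5
```

```text
t 5.2 p [0.5878 0.0507 0.0772] yaw -172.7 M [[-0.096, 0.992, -0.084], [0.737, 0.128, 0.664], [0.669, 0.002, -0.743]] tilt 42.0 F [ 0.3 -0.7 -1. ] op 0.0603 q [-0.39  0.48  1.52  0.62  1.56 -0.66]
scene 221 134
top 111 144
[166, 273, 37, 58, 892] [355.7  61.9] [ 61.4 110.4] 63.4 [[415.0, 57.0], [375.0, 86.0], [330.0, 93.0], [293.0, 60.0], [383.0, 15.0]]
```

View pics/scene5.png

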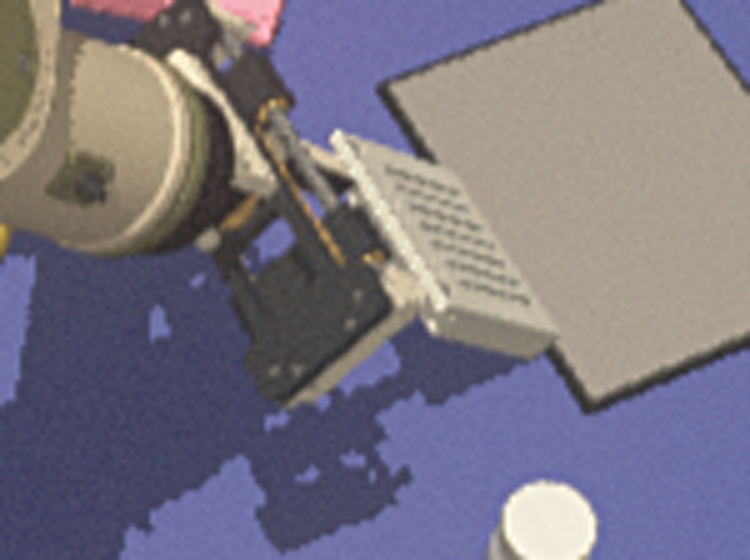

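View pics/top5.png

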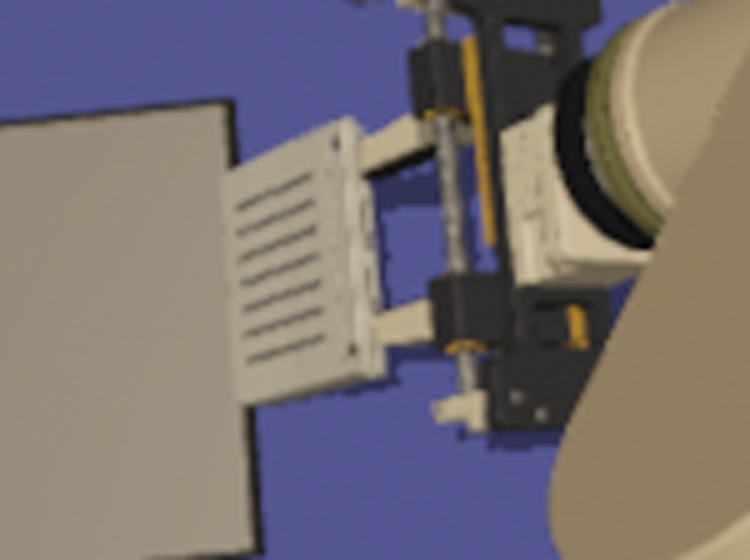

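```bash
cat >> arc.py <<'E'
def go2(ph,up=-55.):
    for p in ph:
        t=min(42,100-p) if p<92 else 8
        s,z=corner(p,up); print(p,'(%.1f,%.1f) t%.0f'%(s,z,t),np.round(mv(tcp(s,z,t),97.3,t),3).tolist())
E
python3 - <<'E'
from arc import *
go2([50,54,58,62,66,69,72,75])
E
```

```text
50 (-65.8,87.3) t42 [0.01, -0.001, -0.003, 0.001, 0.0, 0.002]
54 (-61.0,91.0) t42 [0.022, -0.001, -0.002, 0.001, 0.0, 0.002]
58 (-56.4,94.2) t42 [0.034, -0.0, -0.001, 0.001, 0.0, 0.002]
62 (-51.9,97.0) t38 [0.044, -0.0, -0.0, 0.001, -0.044, 0.002]
66 (-48.3,99.4) t34 [0.053, -0.0, 0.0, 0.001, -0.088, 0.002]
69 (-43.1,100.8) t31 [0.063, -0.0, 0.004, 0.001, -0.122, 0.002]
72 (-37.9,102.0) t28 [0.072, -0.0, 0.009, 0.001, -0.155, 0.002]
75 (-32.7,102.9) t25 [0.081, -0.0, 0.014, 0.001, -0.188, 0.002]
```

Emit:
jog_arm:
  motion: [0.65,0.01,-0.001,-0.003,0,0,0.002,0.65,0.022,-0.001,-0.002,0,0,0.002,0.65,0.034,0,-0.001,0,0,0.002,0.65,0.044,0,0,0,-0.044,0.002,0.65,0.053,0,0,0,-0.088,0.002,0.65,0.063,0,0.004,0,-0.122,0.002,0.65,0.072,0,0.009,0,-0.155,0.002]

```text
t: 6.0
tool_pos: [0.5845, 0.0809, 0.0991]
orientation: [-1.813, -2.058, -0.453]
force: [0.2, 0.0, -0.2]
opening: 0.0606
```

```bash
python3 see.py 6
```

```text
t 6.0 p [0.5845 0.0809 0.0991] yaw -172.8 M [[-0.112, 0.992, -0.056], [0.877, 0.126, 0.464], [0.468, 0.003, -0.884]] tilt 27.9 F [ 0.2  0.  -0.2] op 0.0606 q [-0.24  0.3   1.61  0.46  1.44 -0.47]
scene 221 134
top 111 144
[359, 177, 24, 23, 368] [ 615.2 -370.2] [52.5 54.9] 66.2 [[636.0, -389.0], [643.0, -373.0], [631.0, -348.0], [609.0, -345.0], [590.0, -359.0], [593.0, -389.0], [617.0, -400.0]]
[180, 255, 23, 32, 384] [420.   44.1] [78.9 38. ] 16.0 [[455.0, 66.0], [408.0, 52.0], [387.0, 15.0], [444.0, 31.0]]
```

View pics/scene6.png

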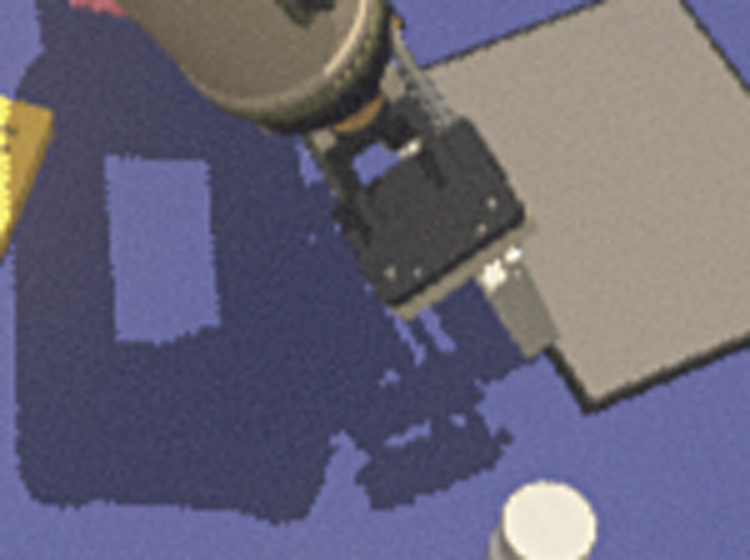

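View pics/top6.png

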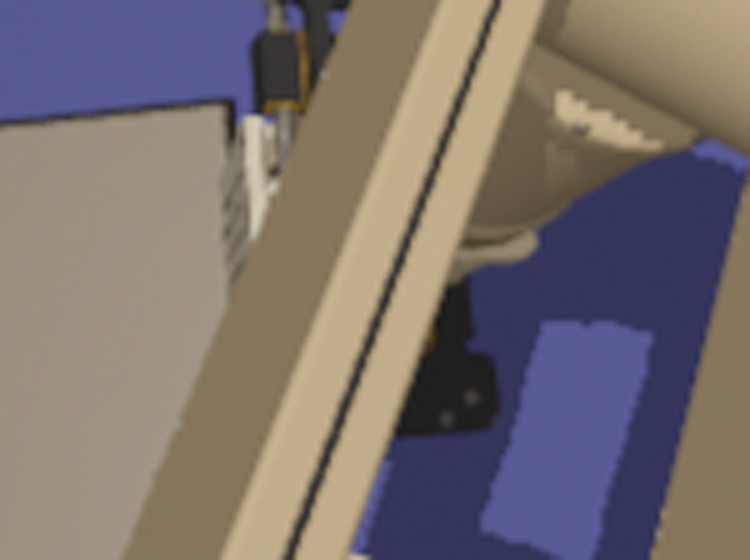

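Run:
```python
from arc import *
go2([76,80,84,88,91,94,97,100],-56.)
```

```text
76 (-31.2,104.1) t24 [0.01, -0.002, 0.003, 0.002, -0.044, 0.002]
80 (-24.2,104.7) t20 [0.023, -0.002, 0.007, 0.002, -0.088, 0.002]
84 (-17.2,104.8) t16 [0.035, -0.002, 0.012, 0.002, -0.133, 0.002]
88 (-10.4,104.4) t12 [0.047, -0.002, 0.019, 0.002, -0.177, 0.002]
91 (-5.3,103.8) t9 [0.056, -0.002, 0.024, 0.002, -0.21, 0.002]
94 (-0.4,102.8) t8 [0.064, -0.002, 0.03, 0.002, -0.222, 0.002]
97 (4.4,101.6) t8 [0.071, -0.002, 0.036, 0.002, -0.222, 0.002]
100 (9.1,100.2) t8 [0.078, -0.002, 0.043, 0.002, -0.222, 0.002]
```

Emit:
jog_arm:
  motion: [0.65,0.01,-0.002,0.003,0.002,-0.044,0.002,0.65,0.023,-0.002,0.007,0.002,-0.088,0.002,0.65,0.035,-0.002,0.012,0.002,-0.133,0.002,0.65,0.047,-0.002,0.019,0.002,-0.177,0.002,0.65,0.056,-0.002,0.024,0.002,-0.21,0.002]

```text
t: 6.6
tool_pos: [0.5801, 0.1123, 0.1038]
orientation: [-1.996, -2.267, -0.157]
force: [-4.6, -2.5, 11.4]
opening: 0.0608
```

```bash
python3 see.py 7
```

```text
t 6.6 p [0.5801 0.1123 0.1038] yaw -172.7 M [[-0.125, 0.992, -0.019], [0.98, 0.126, 0.155], [0.156, 0.001, -0.988]] tilt 9.0 F [-4.6 -2.5 11.4] op 0.0608 q [ 0.    0.19  1.65  0.16  1.33 -0.16]
scene 221 134
top 111 144
[51, 105, 98, 33, 2110] [775.9 279.4] [239.9  69.3] 84.5 [[801.0, 397.0], [765.0, 396.0], [752.0, 375.0], [736.0, 164.0], [792.0, 165.0], [808.0, 254.0], [811.0, 381.0]]
[140, 159, 25, 148, 864] [510.9 133.1] [ 18.5 338. ] 86.4 [[679.0, 117.0], [635.0, 134.0], [342.0, 147.0], [368.0, 133.0]]
[134, 164, 20, 77, 485] [576.3 154.8] [ 21.9 181.9] 84.3 [[667.0, 143.0], [659.0, 156.0], [487.0, 175.0], [506.0, 151.0]]
[358, 176, 26, 25, 460] [ 615.2 -372. ] [58.9 57.3] 43.9 [[646.0, -375.0], [638.0, -353.0], [619.0, -343.0], [588.0, -361.0], [591.0, -389.0], [615.0, -402.0]]
[191, 283, 32, 60, 908] [330.2  27.1] [ 68.  109.9] 57.4 [[394.0, 25.0], [361.0, 39.0], [269.0, 33.0], [358.0, -30.0]]
[121, 287, 17, 63, 467] [317.4 174.4] [ 21.8 131.2] 86.7 [[383.0, 169.0], [357.0, 183.0], [252.0, 184.0], [254.0, 169.0], [377.0, 160.0]]
[134, 309, 13, 41, 314] [294.5 147.4] [21.  83.9] 88.4 [[336.0, 137.0], [319.0, 154.0], [253.0, 153.0], [263.0, 139.0]]
```

View pics/scene7.png

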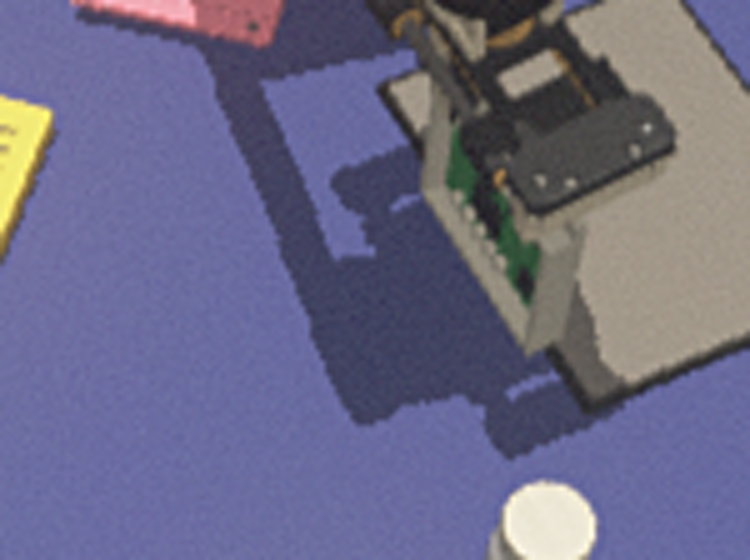

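View pics/top7.png

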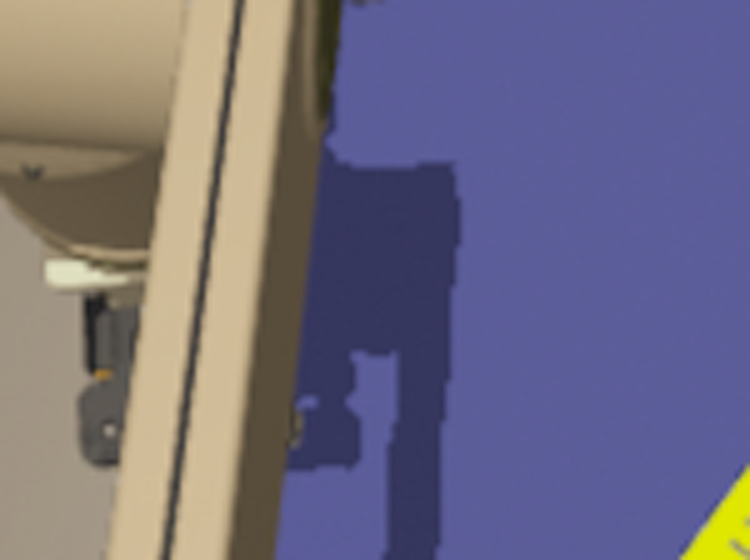

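Run:
```python
from h import *
c=shot('scene'); E=np.array([.5635,.1227]); xm=np.array([-.127,.992])
for z in(0,.008):
    p=onz(c,327,204.2,z); print(z,p.round(4),'s',((p[:2]-E)@xm).round(4))
s=now()
M=R.from_rotvec(s['orientation']).as_matrix()
for f,z in((0,3),(8,4),(16,3),(24,2),(32,0),(40,-3)):
    d=np.array([*(xm*f),z])/1000; print(f,z,(M.T@d/.5).round(3))
```

```text
0 [0.6317 0.1247 0.    ] s -0.0067
0.008 [0.6357 0.1217 0.008 ] s -0.0102
t 6.75 p [0.5799 0.1131 0.1039] yaw -172.6 M [[-0.127, 0.992, -0.02], [0.979, 0.128, 0.157], [0.158, 0.001, -0.987]] tilt 9.1 F [-3.5 -2.1 10.1] op 0.0604 q [ 0.    0.19  1.65  0.16  1.33 -0.16]
0 3 [ 0.001  0.    -0.006]
8 4 [ 0.017  0.    -0.005]
16 3 [ 0.033  0.    -0.001]
24 2 [0.048 0.    0.004]
32 0 [0.063 0.    0.01 ]
40 -3 [0.078 0.    0.019]
```

Emit:
jog_arm:
  motion: [0.65,0.001,0,-0.007,0,0,0,0.65,0.017,0,-0.005,0,0,0,0.65,0.033,0,-0.001,0,0,0,0.65,0.048,0,0.004,0,0,0,0.65,0.055,0,0.006,0,0,0]

```text
t: 7.25
tool_pos: [0.5765, 0.1419, 0.1061]
orientation: [-1.992, -2.267, -0.161]
force: [-3.1, 0.1, 9.4]
opening: 0.0604
```

```bash
python3 see.py 8 | head -3
```

```text
t 7.25 p [0.5765 0.1419 0.1061] yaw -172.6 M [[-0.127, 0.992, -0.019], [0.979, 0.129, 0.158], [0.159, 0.001, -0.987]] tilt 9.1 F [-3.1  0.1  9.4] op 0.0604 q [ 0.05  0.19  1.64  0.16  1.32 -0.12]
scene 221 134
top 111 144
```

View pics/scene8.png

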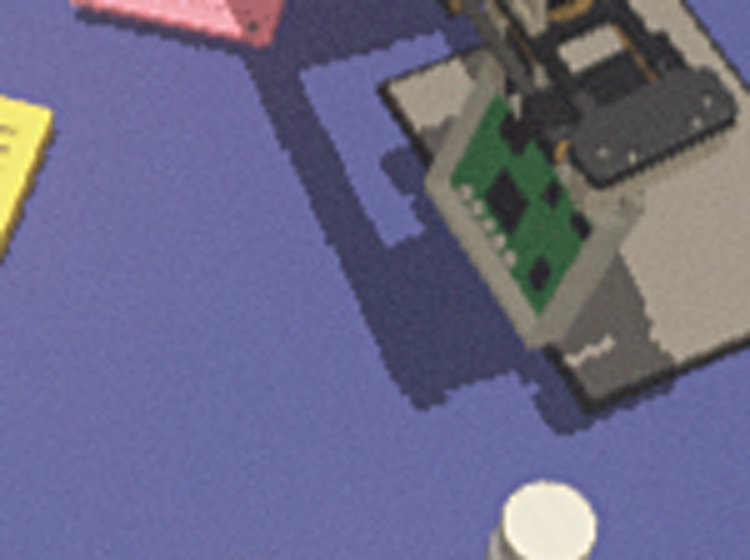

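Emit:
jog_arm:
  motion: [0.65,0.002,0,-0.008,0,0,0,0.65,0.006,0,-0.01,0,0,0,0.65,0.016,0,-0.01,0,0,0]

```text
t: 7.65
tool_pos: [0.5755, 0.1492, 0.1122]
orientation: [-1.992, -2.267, -0.16]
force: [-0.2, -0.3, -0.3]
opening: 0.0603
```

```bash
python3 see.py 9 | head -3
```

```text
t 7.65 p [0.5755 0.1492 0.1122] yaw -172.6 M [[-0.127, 0.992, -0.019], [0.979, 0.129, 0.158], [0.159, 0.001, -0.987]] tilt 9.1 F [-0.2 -0.3 -0.3] op 0.0603 q [ 0.07  0.18  1.64  0.16  1.33 -0.1 ]
scene 221 134
top 111 144
```

View pics/scene9.png

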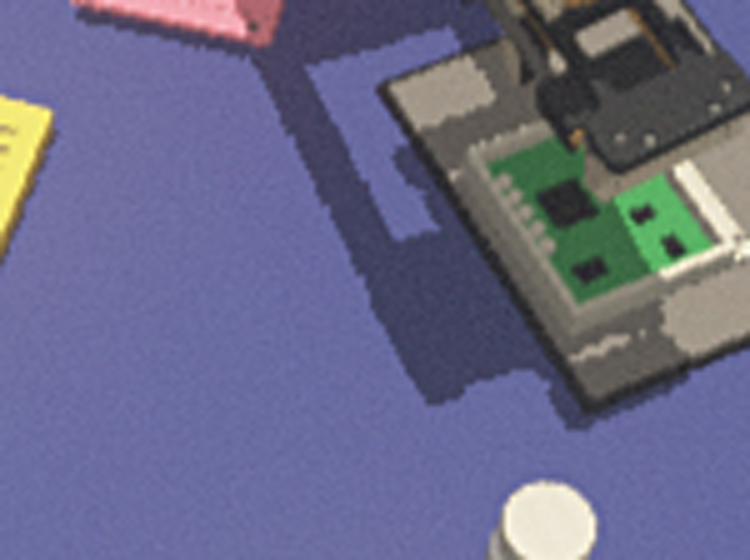

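It has flipped and lies board side up on the mat. I'll retract straight up, then back.

Emit:
jog_arm:
  motion: [0.65,0,0,-0.08,0,0,0,0.65,0,0,-0.16,0,0,0,0.65,0,0,-0.24,0,0,0,0.65,-0.1,0,-0.26,0,0,0,0.65,-0.2,0,-0.26,0,0,0,0.65,-0.3,0,-0.26,0,0,0,0.65,-0.4,0,-0.26,0,0,0,0.65,-0.5,0,-0.26,0,0,0]

```text
t: 8.55
tool_pos: [0.6095, -0.1165, 0.2003]
orientation: [-1.991, -2.268, -0.161]
force: [1.3, -0.8, 0.9]
opening: 0.0606
```

Emit:
jog_arm:
  motion: [0.65,-0.1,-0.1,0,0,0,0,0.65,-0.2,-0.2,0,0,0,0,0.65,-0.3,-0.3,0,0,0,0,0.65,-0.3,-0.3,0,0,0,0,0.65,-0.3,-0.3,0,0,0,0,0.65,-0.3,-0.3,0,0,0,0]

```text
t: 9.15
tool_pos: [0.4787, -0.2841, 0.1757]
orientation: [-1.994, -2.264, -0.161]
force: [0.3, 0.1, 1.2]
opening: 0.0605
```

Run:
```python
from h import *
now()
import pickle
for n in('scene','top'):
    c=shot(n); pickle.dump(c,open(n+'F.pkl','wb')); cv2.imwrite(f'pics/{n}F.png',cv2.resize(c['frame'][:,:,::-1],(800,600),interpolation=cv2.INTER_CUBIC))
    c0=pickle.load(open(n+'0.pkl','rb')); d=cv2.absdiff(c['frame'],c0['frame']).max(2); m=cv2.morphologyEx((d>60).astype(np.uint8),cv2.MORPH_OPEN,np.ones((3,3)))
    k,l,st,ce=cv2.connectedComponentsWithStats(m); print(n,[st[i].tolist() for i in range(1,k) if st[i,4]>15])
c=shot('top'); f=c['frame']; h=cv2.cvtColor(f,cv2.COLOR_RGB2HSV)
g=((h[...,0]>45)&(h[...,0]<85)&(h[...,1]>90)).astype(np.uint8); k,l,st,ce=cv2.connectedComponentsWithStats(g)
for i in range(1,k):
    if st[i,4]>100:
        ys,xs=np.where(l==i); P=np.array([onz(c,a,b,.02)[:2] for a,b in zip(xs,ys)],np.float32)*1000; print(cv2.minAreaRect(P))
```

```text
t 9.15 p [ 0.4787 -0.2841  0.1757] yaw -172.8 M [[-0.124, 0.992, -0.02], [0.979, 0.126, 0.159], [0.16, 0.0, -0.987]] tilt 9.2 F [0.3 0.1 1.2] op 0.0605 q [-0.7   0.14  1.56  0.11  1.56 -0.84]
scene [[17, 0, 120, 95, 4137], [231, 0, 30, 21, 469], [132, 9, 7, 7, 24], [124, 18, 5, 6, 20], [0, 22, 18, 25, 254], [242, 41, 4, 5, 17], [29, 47, 58, 22, 277], [2, 50, 14, 21, 121], [128, 56, 80, 57, 2422], [66, 75, 6, 7, 25], [242, 83, 21, 15, 168], [72, 84, 11, 15, 53], [101, 90, 24, 21, 290], [70, 97, 30, 13, 148], [36, 109, 17, 10, 94], [92, 113, 23, 11, 183], [127, 115, 5, 4, 19], [113, 115, 41, 53, 1231], [84, 126, 21, 12, 122], [183, 148, 22, 33, 230], [349, 157, 19, 25, 122], [338, 162, 8, 8, 48], [327, 169, 14, 12, 113], [347, 175, 5, 4, 19], [353, 181, 5, 5, 21], [248, 183, 51, 48, 1581], [335, 185, 8, 7, 44]]
top [[342, 143, 170, 241, 24191], [190, 168, 53, 52, 2228], [113, 182, 38, 44, 1375], [109, 213, 4, 11, 44], [264, 251, 36, 47, 462], [369, 288, 12, 17, 108], [389, 308, 6, 5, 23], [456, 312, 5, 5, 17], [438, 327, 6, 6, 24], [421, 342, 6, 6, 23], [502, 344, 10, 28, 161], [182, 364, 5, 6, 25], [493, 371, 10, 13, 83], [359, 372, 28, 12, 265], [299, 381, 7, 3, 17]]
((571.318603515625, 186.14859008789062), (97.30343627929688, 81.96514892578125), 7.516669750213623)
```

View pics/sceneF.png

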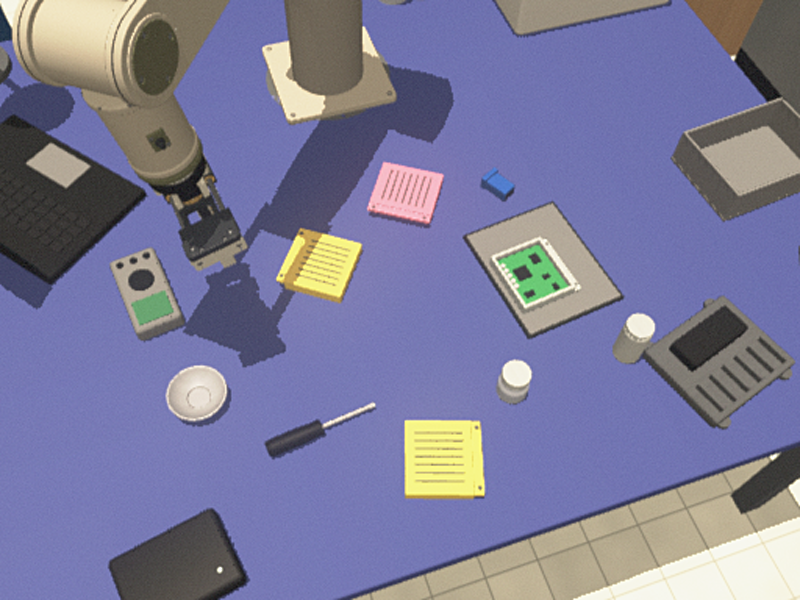

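View pics/topF.png

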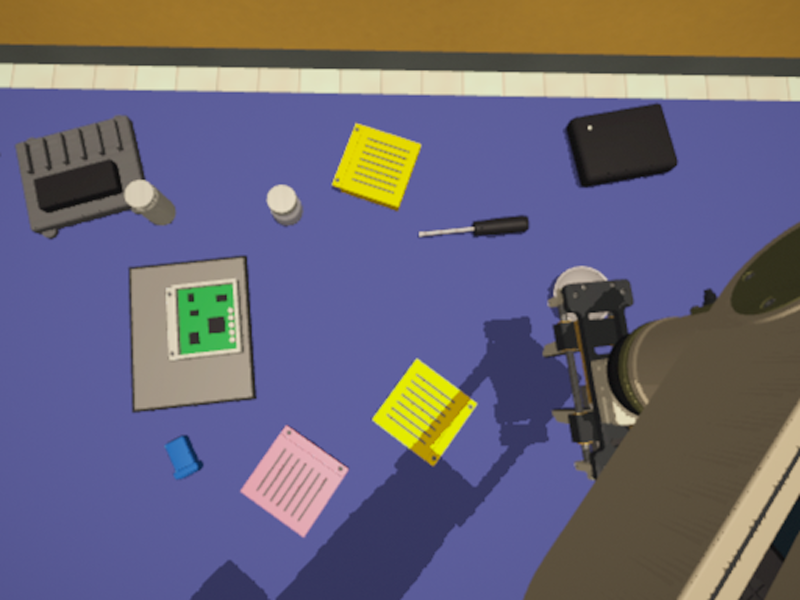

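The final views show the unit flat on the mat with the green board up, at (205,319) in the top view and entirely inside the mat outline. The bystanders are at the same pixels as before, and image differences elsewhere are only the robot and its shadow. The robot is touching nothing, so I'm handing in.

```bash
python3 -c "
from plant import close_job
print(close_job())"
```

```text
the job is handed in; nothing more can be done
None
```

The job is handed in at about 9.3 s of the 48 s allowed. The unit lies flat on the mat with the board side up.

**What I did:** I picked out the bare aluminium tray from the pink and yellow look-alikes. With the fingers tilted 42°, I pushed it at its flange and turned it about 14° until it sat square against the mat's front edge. I then kept pushing under the flange in an arc, so it tipped up on that edge and fell over onto the mat. It was never gripped or lifted.

**Last checks:**
- **Position:** in both cameras the tray is entirely within the mat outline, square to it within about 1°, with the green board facing up.
- **Everything else:** the jar, can, plug, driver, meter and the look-alikes sit where they started. In the last top view the gripper half hides the bowl, but the scene view shows it unmoved.
- **Robot:** the gripper ended about 0.18 m above the desk, touching nothing.

**One disagreement:** near upright, the fingertips briefly pressed down on the tray's wall with about 11 N because I had placed them a little low. I raised them about 6 mm in all, the force went to zero, and the tray went over. The highest wrist force I read between moves was about 13 N, against the 120 N limit.

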